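# Put the loading blocks away in the slotted rack

### The job

Put the two empty loading blocks that lean against the flat lidded box away in the wooden rack: stand each on its long edge in a free groove of its own, right down on the groove's floor and about centred along the groove. Lower them in rather than letting them drop, and leave the block already in the rack and everything else on the bench where it is.

Things in the scene. Friction and masses are not known exactly. Their poses are not given: they have to be found in the camera images.
- block_left: Grey plastic loading block, 150 x 100 x 18 mm, 0.13 to 0.25 kg. Origin at its middle; x along its length, y through its thickness (the face with 35 holes and a compartment looks to -y), z along its width. It starts on a long edge on the bench, leaning about 22 degrees, top inwards, on the +y long side of the flat box; z points up the slope. Upper edge 93 mm above the bench; the top 50 mm of both faces are free to pinch.
- block_right: Grey plastic loading block, 150 x 100 x 18 mm, 0.13 to 0.25 kg. Origin at its middle; x along its length, y through its thickness (the face with 35 holes and a compartment looks to -y), z along its width. It starts on a long edge on the bench, leaning about 22 degrees, top inwards, on the -y long side of the flat box; z points up the slope. Upper edge 93 mm above the bench; the top 50 mm of both faces are free to pinch.
- rack: Fixed wooden rack: 12 mm plywood board, 150 x 230 mm, with five pine battens 130 mm long and 22 mm thick, tops rounded, 68 mm above the bench; between them four grooves, open at the ends, 26 mm wide, 48 mm apart. Origin under its middle, on the bench; x along the grooves, y across, z up. On either side of the robot, turned up to 17 degrees.
- groove1 (a point): Middle of the floor of groove 1, 12 mm above the bench, outermost on the -y side of the rack; axes as the rack's (x along the groove, z up). Free at the start.
- groove2 (a point): Middle of the floor of groove 2, 12 mm above the bench, second from the -y side of the rack; axes as the rack's (x along the groove, z up). Taken by the block already in the rack.
- groove3 (a point): Middle of the floor of groove 3, 12 mm above the bench, third from the -y side of the rack; axes as the rack's (x along the groove, z up). Free at the start.
- groove4 (a point): Middle of the floor of groove 4, 12 mm above the bench, outermost on the +y side of the rack; axes as the rack's (x along the groove, z up). Free at the start.
- block_stored: A third block of the same kind, already standing on its long edge in groove 2; leave it there. Origin at its middle, axes as the others'. Its top is 112 mm above the bench; a block in the groove next to it leaves a 30 mm gap between the two.
- flat_box: Flat flip-top plastic box with a studded lid, full and heavy: it does not move. 190 x 110 mm, 42 mm high. Origin under its middle; x along its length. The two blocks to put away lean on its long sides (+y and -y), up to 15 mm off the middle. On either side of the robot, turned up to 17 degrees.
- jar: Bystander: white screw-top jar, 44 mm across, 55 mm high; origin under its middle.
- brush: Bystander: brush lying flat at the left of the bench; origin under its middle.
- calliper: Bystander: steel calliper lying flat, 220 mm long, beyond the rack and the box; origin under its middle.
- parts_tray: Bystander: low steel tray, 110 x 170 x 16 mm, with a few screws in it, at the left of the bench; origin under its middle.
- die_case: Bystander: flat plastic case, 160 x 100 x 45 mm, at the right of the bench; origin under its middle.
- oil_bottle: Bystander: plastic bottle, 52 mm across, 160 mm high, at the right of the bench; origin under its middle.
Not all that is in view belongs to the job. Leave any pink or red look-alike of the block_left alone.

How it is judged (in metres and radians):
At the end, for the whole second after the job is handed in: Both blocks at rest on their long edges in free grooves: middle within 14 mm of the groove's middle plane, 35 mm along it, 44 to 56 mm above its floor; upright within 0.26 rad (may lean on a batten), length level within 0.09 rad. Stored block still upright, within 25 mm of where it was (((y of block_left in the frame of groove1 between -0.014 and 0.014 m and x of block_left in the frame of groove1 between -0.035 and 0.035 m and z of block_left in the frame of groove1 between 0.044 and 0.056 m) or (y of block_left in the frame of groove3 between -0.014 and 0.014 m and x of block_left in the frame of groove3 between -0.035 and 0.035 m and z of block_left in the frame of groove3 between 0.044 and 0.056 m) or (y of block_left in the frame of groove4 between -0.014 and 0.014 m and x of block_left in the frame of groove4 between -0.035 and 0.035 m and z of block_left in the frame of groove4 between 0.044 and 0.056 m)) and angle between block_left's own y axis and vertical between 1.31 and 1.83 rad and angle between block_left's own x axis and vertical between 1.48 and 1.66 rad and angle between the y axis of each of block_left, block_right and the y axis of rack, either way round below 0.25 rad and linear speed of each of block_left, block_right below 0.04 m/s and ((y of block_right in the frame of groove1 between -0.014 and 0.014 m and x of block_right in the frame of groove1 between -0.035 and 0.035 m and z of block_right in the frame of groove1 between 0.044 and 0.056 m) or (y of block_right in the frame of groove3 between -0.014 and 0.014 m and x of block_right in the frame of groove3 between -0.035 and 0.035 m and z of block_right in the frame of groove3 between 0.044 and 0.056 m) or (y of block_right in the frame of groove4 between -0.014 and 0.014 m and x of block_right in the frame of groove4 between -0.035 and 0.035 m and z of block_right in the frame of groove4 between 0.044 and 0.056 m)) and angle between block_right's own y axis and vertical between 1.31 and 1.83 rad and angle between block_right's own x axis and vertical between 1.48 and 1.66 rad and distance of block_stored from where it was at the start of the episode below 0.025 m and angle between block_stored's own y axis and vertical between 1.31 and 1.83 rad); the robot touches nothing.
It fails at once if a block is let go over the rack while its lower edge is more than 25 mm above the groove's floor (dropped in instead of lowered) ((contact force between the fingers and block_left below 0.05 N and horizontal distance between block_left and rack below 0.12 m and z of block_left in the frame of rack above 0.087 m) or (contact force between the fingers and block_right below 0.05 N and horizontal distance between block_right and rack below 0.12 m and z of block_right in the frame of rack above 0.087 m)).
It fails at once if the block already in the rack is pulled out or pushed over (moved more than 25 mm) (distance of block_stored from where it was at the start of the episode above 0.025 m).
It fails at once if a bystander on the bench is pushed more than 30 mm or knocked over (distance of any of jar, brush, calliper, parts_tray, die_case, oil_bottle from where it was at the start of the episode above 0.03 m or angle between any of jar, brush, calliper, parts_tray, die_case, oil_bottle's own z axis and vertical above 0.5 rad).
It also fails if it takes over 56 s, if anything falls off the work surface, if the arm or the gripper's body presses on something with over 40 N, if the wrist force passes 120 N, or if a joint passes its speed limit or range.

### The arm

A 6-joint arm with a two-finger parallel gripper is mounted at the origin on the work surface. World frame = base frame: x ahead of the robot, y to its left, z up, the work surface at z = 0. Lengths are in mm, angles in rad, forces in N, time in s.
With the tool pointing down it reaches from about 400 to 925 mm from the base axis. Payload 12.5 kg.
Tool frame: the origin (TCP) lies on the centre line of the jaws, within the pads' length; the fingertips stand 19 mm ahead of it and the grasp point (between the pads) is the TCP; z points along the fingers, y is the line along which they close (so a half turn about z gives the same grasp; the last joint's range is limited). The gripper opens to 95 mm and grips with 3 to 60 N. Pads are 20 mm wide; open, the fingers measure 119 mm over their backs; the gripper's body (75 mm by 180 mm) begins 59 mm behind the grasp point.
Start: joints at [1.207, 0.491, 1.559, -0, 1.092, -0.106], TCP at [159.328, 604.369, 213.061] pointing down, gripper open.
Joint ranges: [-3.1, 3.1], [-0.84, 2.19], [0.05, 2.79], [-1.13, 4.28], [0.06, 2.93], [-2.69, 2.69]. Speed limits (rad/s): [2.22, 2.22, 2.79, 3.14, 3.14, 3.14].

### API

Orientations are given as [roll, pitch, yaw] about the fixed x, y, z axes, in that order (R = Rz(yaw) Ry(pitch) Rx(roll)).
In Python, from cell import state, read_camera, job_done gives the robot as it stands.
- The arm moves only by the tool arm_command, never from a script. Its argument "deltas" is a list of rows, each an object of numbers: "dx", "dy", "dz": the shift along the world's x, y, z in m; "yaw": the turn about the world's z in degrees. In form: [{"dx": .., "dy": .., "dz": .., "yaw": ..}, ...]. A call has 1 to 20 rows; each row shifts and turns the commanded pose from where the row before left it; what a row does not reach is not made up. A row lasts 1/10 s, in which the tool goes at most 50 mm and 8.59 degrees, less where a joint would pass 70% of its speed; a pose out of reach is approached as far as the arm can. A call with a gripper value outside its range is refused whole. "gripper" is the finger opening in m, from 0 to 0.0951, set as the call begins (left out, the last holds). The fingers move at their own pace and stop on an object; the grip force is fixed at half the most. Time passes only in rows, so rows that do not move let the fingers close. It gives the time, the measured TCP pose, the force, the opening and the grip force at its end, in the units of the state.
- state(): the state, without advancing time (a new reading comes with each control period).
- read_camera(name): name is "scene" or "top" or "wrist"; returns a dict with "color" (420x560x3 uint8, red, green, blue), "range_z" (420x560 float32, mm along the optical axis (not along the pixel's ray), 0 where there is no reading), "fx", "fy", "cx", "cy" (pixels), "extrinsics" (4x4, takes a point from camera to world coordinates). Camera axes: x right, y up, looking along -z (the intrinsics and any distortion apply to the point x, -y, -z); pixel columns grow to the right and rows downward; lengths in mm; the calibration is good to about 2 mm. A picture is of the moment at which its call begins.
- job_done(): hands the job in; it is judged then, once.
The state is a dict: "t": time; "joints": joint angles; "qvel": joint speeds; "tau": joint torques, N m; "eef_pos": TCP position; "tcp_rot": TCP orientation; "ft_force": force on the tool from outside, world axes, zero at the start; "moment": the same for the moment, N m; "opening": opening from 0.0 (shut) to 1.0 (fully open); "grip_force": force on a finger pad.
Only numpy, scipy, OpenCV 4.12 (cv2) and the standard library are available. Lean on these libraries where they do the work, as an engineer would, in place of code of your own. Each camera call takes 0.05 s, during which the arm holds its last target. There are 200 camera calls.

## Working session

There is one attempt and no reset: what is moved stays moved. The work goes in short steps, Python scripts to look and compute and a tool call to move; the robot and the scene stay as the last step left them, time stands still between calls to the robot, and variables do not carry over. Pictures are saved under pics/ and viewed, at most 10 in all, crops included, and the job is handed in when it is done.

Besides the shell and the picture viewer there is one more tool, called after "Request:" as name(argument=value, ...), one argument or row to a line, values as JSON. arm_command: Moves the arm, as the interface text tells. Its arguments: {"type":"object","properties":{"deltas":{"type":"array"},"gripper":{"type":"number"}},"required":["deltas"]}

```bash
mkdir -p pics; ls
cat > h.py <<'E'
import numpy as np, cv2
from cell import state, read_camera, job_done
def cam(n):
    c=read_camera(n); z=c["range_z"].astype(float); v,u=np.indices(z.shape)
    P=np.stack([(u-c["cx"])/c["fx"]*z,-(v-c["cy"])/c["fy"]*z,-z],-1)
    E=np.array(c["extrinsics"]); W=P@E[:3,:3].T+E[:3,3]; W[z<=0]=np.nan
    return c,W
def save(c,f): cv2.imwrite("pics/"+f,c["color"][:,:,::-1])
E
python3 - <<'E'
from h import *
c,W=cam("top"); save(c,"top.png"); np.save("top.npy",W); print(c["extrinsics"],c["fx"]); c,W=cam("scene"); save(c,"scene.png"); np.save("scene.npy",W); print(c["extrinsics"]); print(state())
E
```

```text
pics
[[-1.53895846e-02  9.97094846e-01 -7.45991166e-02  4.46068091e+02]
 [-9.99850836e-01 -1.47612254e-02  8.96722783e-03  8.24319225e+00]
 [ 7.84000228e-03  7.47259911e-02  9.97173285e-01  1.34094334e+03]
 [ 0.00000000e+00  0.00000000e+00  0.00000000e+00  1.00000000e+00]] 433.5712986381366
[[-8.60128031e-01 -4.01389456e-01  3.14747954e-01  9.00110955e+02]
 [ 5.10051283e-01 -6.83153102e-01  5.22637089e-01  6.23880923e+02]
 [ 5.24002428e-03  6.10072408e-01  7.92328340e-01  1.00485996e+03]
 [ 0.00000000e+00  0.00000000e+00  0.00000000e+00  1.00000000e+00]]
{'t': 0.1, 'joints': array([ 1.20745234e+00,  4.91480459e-01,  1.55939721e+00,  1.62425730e-05,
        1.09167940e+00, -1.05596950e-01]), 'qvel': array([-1.53265607e-04, -3.30084090e-05, -1.85763952e-03,  3.78237788e-04,
       -1.05071237e-03, -1.03383727e-04]), 'tau': array([ 2.20753005e-03, -6.13621688e+01, -2.58603930e+01,  6.93941605e-02,
        4.70325525e-02, -6.31711532e-05]), 'eef_pos': array([159.20967932, 604.15940736, 212.52887775]), 'tcp_rot': array([-3.14063513e+00, -1.15975698e-04,  2.88383806e+00]), 'ft_force': array([ 0.00124551, -0.81374573,  0.51931879]), 'moment': array([-0.00381881,  0.00156201, -0.00461301]), 'grip_force': 0.0, 'opening': 1.0026427945240288}
```

View pics/top.png

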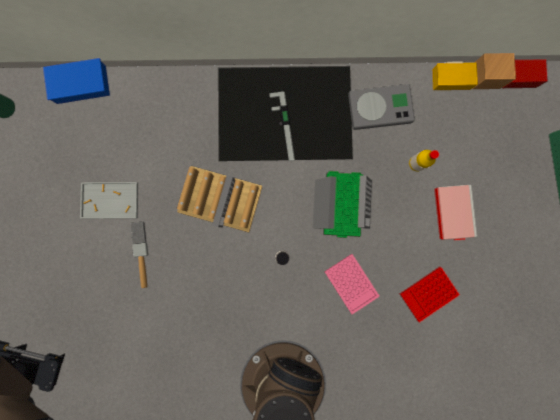

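View pics/scene.png

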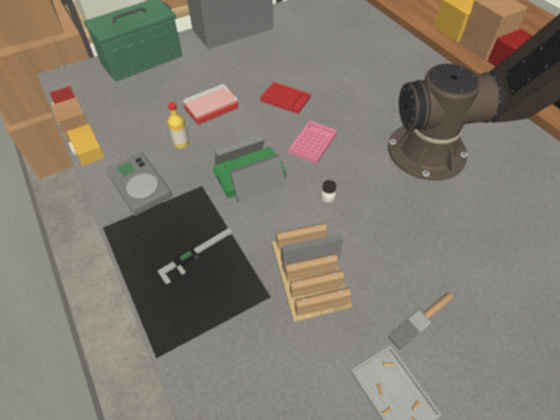

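The top view shows the rack at about (220,198) with the stored block at (227,202). The green box is at (343,204), with block_left leaning at (324,203) and block_right at (364,203). The pink look-alike lies at (352,284). Next I fit the poses from depth.

Run:
```python
from h import *
for n in ["top","scene"]:
    W=np.load(n+".npy"); x,y,z=W[...,0],W[...,1],W[...,2]
    F=(x>380)&(x<700)
    rk=F&(y>60)&(y<340)
    def rect(m,s):
        p=W[m][:,:2].astype(np.float32)
        (c,wh,a)=cv2.minAreaRect(p); print(n,s,m.sum(),np.round(c,1),np.round(wh,1),round(a,2), "zmed",np.round(np.median(W[m][:,2]),1))
    rect(rk&(z>4)&(z<75),"rack")
    rect(rk&(z>50)&(z<74),"battens")
    rect(rk&(z>104)&(z<122),"stored top")
    print(n,'bench z',np.nanmedian(z[F&(y<0)&(y>-150)]))
    bx=F&(y>-320)&(y<-60)&(x>480)
    rect(bx&(z>30)&(z<52),"boxish")
    m=bx&(z>55)
    k,lab,st,ce=cv2.connectedComponentsWithStats(m.astype(np.uint8))
    for i in range(1,k):
        if st[i,4]>25:
            rect(lab==i,"blk"); q=W[lab==i]; print(np.round(q.min(0)),np.round(q.max(0)))
            c=q.mean(0); u,s,v=np.linalg.svd(q-c,full_matrices=False); print(' c',c.round(1),'nrm',v[2].round(3),'long',v[0].round(3),(s/np.sqrt(len(q))).round(1))
```

```text
top rack 3732 [540.3 200.1] [279.9 319.3] 89.87 zmed 33.0
top battens 1674 [555.1 188. ] [214.3 145.7] 73.23 zmed 65.9
top stored top 352 [547.7 164.9] [ 19.  149.9] 73.54 zmed 112.0
top bench z 1.1627110893798545
top boxish 1471 [ 556.  -191.7] [161.4 161.5] 85.93 zmed 39.9
top blk 411 [ 547.7 -244.2] [ 34.2 136.9] 86.24 zmed 95.1
[ 480. -264.   58.] [ 617. -224.  104.]
 c [ 549.5 -240.5   91. ] nrm [ 0.057  0.795 -0.604] long [-0.994  0.101  0.039] [39.3 13.2  4.9]
top blk 607 [ 546.9 -140. ] [ 35.9 136.6] 85.61 zmed 91.3
[ 480. -161.   55.] [ 615. -118.  106.]
 c [ 547.1 -139.6   85.7] nrm [-0.058 -0.824 -0.564] long [-0.997  0.081 -0.015] [38.9 15.9  4.7]
scene rack 4573 [552.4 190.1] [243.  307.9] 81.13 zmed 51.1
scene battens 2315 [556.7 188.8] [213.8 150.1] 73.82 zmed 63.8
scene stored top 484 [549.5 164.5] [ 22.  150.6] 73.88 zmed 110.3
scene bench z 0.19728828327549763
scene boxish 1171 [ 556.7 -189.6] [156.1 162.1] 86.1 zmed 39.1
scene blk 509 [ 550.3 -235.6] [ 33.7 141. ] 78.11 zmed 90.9
[ 480. -267.   55.] [ 619. -222.  102.]
 c [ 552.1 -236.4   84.3] nrm [ 0.085  0.989 -0.123] long [ 0.996 -0.088 -0.021] [41.1 13.5  5. ]
scene blk 840 [ 548.7 -139.9] [ 40.7 137.8] 86.05 zmed 81.2
[ 480. -161.   55.] [ 618. -115.  103.]
 c [ 550.5 -136.    79.9] nrm [0.07  0.868 0.492] long [ 0.997 -0.081  0.001] [40.5 15.1  4.2]
```

Run:
```python
from h import *
for n in ["top","scene"]:
    W=np.load(n+".npy"); x,y,z=W[...,0],W[...,1],W[...,2]
    m=(x>440)&(x<700)&(y>-320)&(y<-60)&(z>60)
    k,lab,st,ce=cv2.connectedComponentsWithStats(m.astype(np.uint8))
    for i in range(1,k):
        if st[i,4]<100: continue
        q=W[lab==i]; c,wh,a=cv2.minAreaRect(q[:,:2].astype(np.float32)); print(n,np.round(c,1),np.round(wh,1),round(a,2))
        for lo in range(60,105,8):
            s=q[(q[:,2]>=lo)&(q[:,2]<lo+8)]
            if len(s)>10:
                t=s[:,1]+0.08*(s[:,0]-550); print('  z',lo,len(s),'ymin/max at x=550',t.min().round(1),t.max().round(1),'x',s[:,0].min().round(),s[:,0].max().round())
```

```text
top [ 541.  -242.7] [ 33.2 150.3] 85.6
  z 60 38 ymin/max at x=550 -260.2 -255.5 x 466.0 614.0
  z 68 11 ymin/max at x=550 -257.0 -241.1 x 466.0 613.0
  z 76 33 ymin/max at x=550 -254.2 -248.6 x 466.0 609.0
  z 84 54 ymin/max at x=550 -250.8 -227.9 x 466.0 617.0
  z 92 263 ymin/max at x=550 -248.4 -226.6 x 469.0 616.0
  z 100 41 ymin/max at x=550 -244.3 -227.7 x 469.0 610.0
top [ 540.2 -139.9] [ 35.  150.2] 85.6
  z 60 75 ymin/max at x=550 -147.3 -123.3 x 465.0 610.0
  z 68 61 ymin/max at x=550 -149.9 -126.9 x 465.0 615.0
  z 76 73 ymin/max at x=550 -151.5 -129.7 x 465.0 614.0
  z 84 116 ymin/max at x=550 -158.4 -132.7 x 464.0 613.0
  z 92 277 ymin/max at x=550 -158.3 -136.6 x 464.0 615.0
  z 100 44 ymin/max at x=550 -148.4 -139.4 x 467.0 614.0
scene [ 544.5 -235. ] [ 29.3 151.6] 80.49
  z 60 60 ymin/max at x=550 -255.5 -236.0 x 471.0 618.0
  z 68 53 ymin/max at x=550 -256.6 -232.4 x 469.0 618.0
  z 76 57 ymin/max at x=550 -245.3 -229.8 x 470.0 617.0
  z 84 99 ymin/max at x=550 -244.0 -226.0 x 470.0 619.0
  z 92 231 ymin/max at x=550 -245.6 -223.6 x 467.0 618.0
scene [ 542.4 -139.9] [ 37.9 150.8] 87.16
  z 60 132 ymin/max at x=550 -144.4 -122.6 x 468.0 618.0
  z 68 145 ymin/max at x=550 -149.2 -125.5 x 468.0 618.0
  z 76 139 ymin/max at x=550 -139.7 -128.3 x 469.0 618.0
  z 84 171 ymin/max at x=550 -161.1 -132.1 x 467.0 617.0
  z 92 231 ymin/max at x=550 -156.6 -133.9 x 467.0 616.0
```

Request:
arm_command(
  deltas=[
    {"dz": 0.03},
    {"dx": 0.04, "dy": -0.03, "dz": 0.02},
    {"dx": 0.04, "dy": -0.03, "dz": 0.02},
    {"dx": 0.04, "dy": -0.03},
    {"dx": 0.04, "dy": -0.03},
    {"dx": 0.04, "dy": -0.03},
    {"dx": 0.04, "dy": -0.03},
    {"dx": 0.04, "dy": -0.03},
    {"dx": 0.04, "dy": -0.03},
    {"dx": 0.03, "dy": -0.04},
    {"dx": 0.02, "dy": -0.04},
    {"dx": 0.01, "dy": -0.04},
    {"dx": 0.01, "dy": -0.04},
    {"dy": 0},
    {"dy": 0},
  ],
)

```text
$.deltas[0]: bad value
```

Request:
arm_command(
  deltas=[
    {"dx": 0.02, "dy": -0.02, "dz": 0.03, "yaw": 0},
    {"dx": 0.03, "dy": -0.03, "dz": 0.03, "yaw": 0},
    {"dx": 0.03, "dy": -0.03, "dz": 0.03, "yaw": 0},
    {"dx": 0.03, "dy": -0.03, "dz": 0, "yaw": 0},
    {"dx": 0.03, "dy": -0.03, "dz": 0, "yaw": 0},
    {"dx": 0.03, "dy": -0.03, "dz": 0, "yaw": 0},
    {"dx": 0.03, "dy": -0.03, "dz": 0, "yaw": 0},
    {"dx": 0.03, "dy": -0.03, "dz": 0, "yaw": 0},
    {"dx": 0.03, "dy": -0.03, "dz": 0, "yaw": 0},
    {"dx": 0.03, "dy": -0.03, "dz": 0, "yaw": 0},
    {"dx": 0.03, "dy": -0.03, "dz": 0, "yaw": 0},
    {"dx": 0.03, "dy": -0.03, "dz": 0, "yaw": 0},
    {"dx": 0.03, "dy": -0.03, "dz": 0, "yaw": 0},
    {"dx": 0.02, "dy": -0.03, "dz": 0, "yaw": 0},
    {"dx": 0, "dy": 0, "dz": 0, "yaw": 0},
  ],
)

```text
t: 1.6
eef_pos: [559.0, 193.4, 299.9]
tcp_rot: [-3.141, -0.001, 2.88]
ft_force: [-1.1, -0.1, -0.2]
opening: 1.003
grip_force: 0.0
```

Run:
```python
from h import *
s=state(); print(s['t'],s['eef_pos'],s['tcp_rot'])
c,W=cam("wrist"); save(c,"w1.png"); np.save("w1.npy",W); print(c["extrinsics"])
```

```text
1.6 [558.9877627  193.40814861 299.92312443] [-3.14060305e+00 -5.99085855e-04  2.88011824e+00]
[[ 2.58569144e-01 -9.38702576e-01 -2.27990070e-01  4.95003909e+02]
 [ 9.65992542e-01  2.51108464e-01  6.16680482e-02  2.10777185e+02]
 [-6.37719319e-04 -2.36182161e-01  9.71708588e-01  4.71085772e+02]
 [ 0.00000000e+00  0.00000000e+00  0.00000000e+00  1.00000000e+00]]
```

View pics/w1.png

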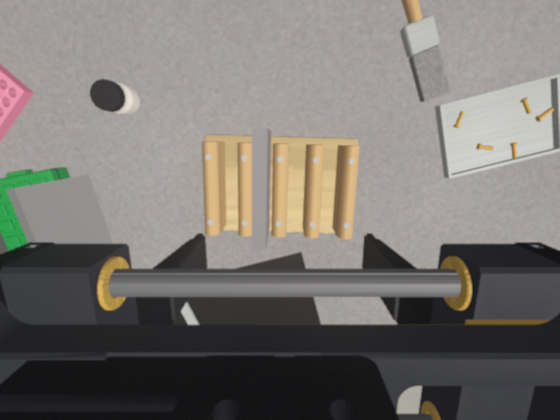

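The wrist view shows the whole rack at (204–358, 135–248). The stored block is in the second groove from the left (262,185), and the free grooves are at columns 228, 298 and 328. I'll fit the rack from this view.

Run:
```python
from h import *
W=np.load("w1.npy")[:255]; x,y,z=W[...,0],W[...,1],W[...,2]
R=(x>440)&(x<660)&(y>50)&(y<330)
print('bench',np.nanmedian(z[(abs(z)<8)]))
for nm,m in [('battens',R&(z>52)&(z<74)),('stored',R&(z>104)&(z<118)),('board',R&(z>8)&(z<74))]:
    k,lab,st,_=cv2.connectedComponentsWithStats(m.astype(np.uint8)); 
    p=np.vstack([W[lab==i] for i in range(1,k) if st[i,4]>150]); c,wh,a=cv2.minAreaRect(p[:,:2].astype(np.float32)); print(nm,np.round(c,1),np.round(wh,1),round(a,2),np.median(p[:,2]).round(1))
a=np.radians(-16.4); ey=np.array([-np.sin(a),np.cos(a)]); ex=np.array([np.cos(a),np.sin(a)])
p=W[R&(z>58)&(z<74)]; t=(p[:,:2]-[556,188.4])@ey; s=(p[:,:2]-[556,188.4])@ex
k=s; 
h,e=np.histogram(t,np.arange(-120,121,2)); print(list(zip(e[:-1].astype(int),h)))
print('x ext',np.percentile(s,[0.5,99.5]))
p=W[R&(z>20)&(z<118)]
m=W[R&(z>104)&(z<118)]; t=(m[:,:2]-[556,188.4])@ey; print('stored t',np.percentile(t,[2,50,98]))
```

```text
bench -0.4878423899183417
battens [561.  186.3] [213.3 130.4] 73.41 65.7
stored [546.8 165.1] [ 18.1 149.9] 73.56 111.3
board [557.1 187.7] [230.2 157.1] 73.76 60.6
[(np.int64(-120), np.int64(0)), (np.int64(-118), np.int64(0)), (np.int64(-116), np.int64(0)), (np.int64(-114), np.int64(0)), (np.int64(-112), np.int64(0)), (np.int64(-110), np.int64(0)), (np.int64(-108), np.int64(40)), (np.int64(-106), np.int64(92)), (np.int64(-104), np.int64(111)), (np.int64(-102), np.int64(113)), (np.int64(-100), np.int64(132)), (np.int64(-98), np.int64(132)), (np.int64(-96), np.int64(141)), (np.int64(-94), np.int64(146)), (np.int64(-92), np.int64(154)), (np.int64(-90), np.int64(168)), (np.int64(-88), np.int64(178)), (np.int64(-86), np.int64(21)), (np.int64(-84), np.int64(0)), (np.int64(-82), np.int64(0)), (np.int64(-80), np.int64(0)), (np.int64(-78), np.int64(0)), (np.int64(-76), np.int64(0)), (np.int64(-74), np.int64(0)), (np.int64(-72), np.int64(0)), (np.int64(-70), np.int64(0)), (np.int64(-68), np.int64(0)), (np.int64(-66), np.int64(0)), (np.int64(-64), np.int64(0)), (np.int64(-62), np.int64(0)), (n
[... 2105 characters left out ...]
4(0)), (np.int64(80), np.int64(0)), (np.int64(82), np.int64(1)), (np.int64(84), np.int64(154)), (np.int64(86), np.int64(162)), (np.int64(88), np.int64(155)), (np.int64(90), np.int64(143)), (np.int64(92), np.int64(148)), (np.int64(94), np.int64(139)), (np.int64(96), np.int64(122)), (np.int64(98), np.int64(128)), (np.int64(100), np.int64(112)), (np.int64(102), np.int64(99)), (np.int64(104), np.int64(63)), (np.int64(106), np.int64(3)), (np.int64(108), np.int64(0)), (np.int64(110), np.int64(0)), (np.int64(112), np.int64(0)), (np.int64(114), np.int64(0)), (np.int64(116), np.int64(0)), (np.int64(118), np.int64(0))]
x ext [-59.10606305  69.46696427]
stored t [-33.84648847 -25.11766196 -16.11447931]
```

Request:
arm_command(
  deltas=[
    {"dx": 0, "dy": -0.02, "dz": 0, "yaw": 2},
    {"dx": 0, "dy": -0.032, "dz": 0, "yaw": 2},
    {"dx": -0.002, "dy": -0.035, "dz": 0, "yaw": 2},
    {"dx": -0.002, "dy": -0.035, "dz": 0, "yaw": 2},
    {"dx": -0.002, "dy": -0.035, "dz": 0, "yaw": 2.6},
    {"dx": -0.003, "dy": -0.035, "dz": 0, "yaw": 0},
    {"dx": -0.003, "dy": -0.035, "dz": 0, "yaw": 0},
    {"dx": -0.003, "dy": -0.035, "dz": 0, "yaw": 0},
    {"dx": -0.003, "dy": -0.035, "dz": -0.01, "yaw": 0},
    {"dx": 0, "dy": -0.035, "dz": -0.01, "yaw": 0},
    {"dx": 0, "dy": 0, "dz": 0, "yaw": 0},
    {"dx": 0, "dy": 0, "dz": 0, "yaw": 0},
  ],
)

```text
t: 2.85
eef_pos: [538.9, -134.9, 280.6]
tcp_rot: [3.141, -0.001, 3.068]
ft_force: [-0.1, 1.2, 0.3]
opening: 1.001
grip_force: 0.0
```

Run:
```python
from h import *
s=state(); print(s['t'],s['eef_pos'],s['tcp_rot'],s['joints'])
c,W=cam("wrist"); W=W[:250]; x,y,z=W[...,0],W[...,1],W[...,2]
m=(x>440)&(x<640)&(y>-300)&(y<-80)&(z>55)&(z<112)
k,lab,st,ce=cv2.connectedComponentsWithStats(m.astype(np.uint8))
for i in range(1,k):
    if st[i,4]<200: continue
    q=W[lab==i]; cc,wh,a=cv2.minAreaRect(q[:,:2].astype(np.float32)); print(np.round(cc,1),np.round(wh,1),round(a,2))
    for lo in range(56,108,6):
        g=q[(q[:,2]>=lo)&(q[:,2]<lo+6)]
        if len(g)>20:
            t=g[:,1]+np.tan(np.radians(4.4))*(g[:,0]-541); print('  z',lo,len(g),'y at x=541',np.percentile(t,[3,50,97]).round(1),'x',g[:,0].min().round(),g[:,0].max().round())
```

```text
2.85 [ 538.87870646 -134.88389723  280.55843865] [ 3.14097891e+00 -6.83226952e-04  3.06818881e+00] [-3.64370975e-01  3.28197454e-01  1.63819951e+00  4.24603185e-04
  1.17602630e+00 -1.86192671e+00]
[ 538.8 -139.9] [ 34.7 149.9] 85.98
  z 56 203 y at x=541 [-126.1 -124.7 -123.4] x 466.0 614.0
  z 62 179 y at x=541 [-128.6 -127.1 -125.7] x 466.0 614.0
  z 68 197 y at x=541 [-130.9 -129.5 -127.9] x 466.0 614.0
  z 74 217 y at x=541 [-132.6 -132.  -130.7] x 465.0 613.0
  z 80 230 y at x=541 [-135.1 -134.7 -133.3] x 465.0 613.0
  z 86 289 y at x=541 [-157.3 -137.3 -136. ] x 464.0 610.0
  z 92 1572 y at x=541 [-156.5 -148.4 -138.5] x 463.0 608.0
  z 98 238 y at x=541 [-144.7 -142.1 -139.8] x 464.0 606.0
[ 533.1 -243.2] [ 34.2 135.6] 85.9
  z 56 27 y at x=541 [-260.7 -259.4 -257.8] x 464.0 588.0
  z 62 48 y at x=541 [-258.2 -257.2 -256.1] x 470.0 590.0
  z 74 43 y at x=541 [-253.4 -251.5 -250.2] x 497.0 585.0
  z 80 36 y at x=541 [-251. -250. -249.] x 469.0 575.0
  z 86 77 y at x=541 [-248.4 -228.3 -227.1] x 465.0 601.0
  z 92 1332 y at x=541 [-243.9 -234.3 -227.5] x 466.0 602.0
  z 98 187 y at x=541 [-243.8 -242.2 -238.5] x 466.0 578.0
```

Request:
arm_command(
  deltas=[
    {"dx": 0.001, "dy": 0.017, "dz": -0.02, "yaw": 0},
    {"dx": 0, "dy": 0, "dz": -0.03, "yaw": 0},
    {"dx": 0, "dy": 0, "dz": -0.03, "yaw": 0},
    {"dx": 0, "dy": 0, "dz": -0.03, "yaw": 0},
    {"dx": 0, "dy": 0, "dz": -0.03, "yaw": 0},
    {"dx": 0, "dy": 0, "dz": -0.02, "yaw": 0},
    {"dx": 0, "dy": 0, "dz": -0.015, "yaw": 0},
    {"dx": 0, "dy": 0, "dz": -0.015, "yaw": 0},
    {"dx": 0, "dy": 0, "dz": -0.01, "yaw": 0},
    {"dx": 0, "dy": 0, "dz": 0, "yaw": 0},
    {"dx": 0, "dy": 0, "dz": 0, "yaw": 0},
  ],
)

```text
t: 4.0
eef_pos: [540.4, -117.8, 81.3]
tcp_rot: [-3.142, 0.001, 3.07]
ft_force: [0.1, 0.8, -0.1]
opening: 1.0
grip_force: 0.0
```

Request:
arm_command(
  deltas=[
    {"dx": 0, "dy": 0, "dz": 0, "yaw": 0},
    {"dx": 0, "dy": 0, "dz": 0, "yaw": 0},
    {"dx": 0, "dy": 0, "dz": 0, "yaw": 0},
    {"dx": 0, "dy": 0, "dz": 0, "yaw": 0},
    {"dx": 0, "dy": 0, "dz": 0, "yaw": 0},
    {"dx": 0, "dy": 0, "dz": 0, "yaw": 0},
    {"dx": 0, "dy": 0, "dz": 0, "yaw": 0},
    {"dx": 0, "dy": 0, "dz": 0, "yaw": 0},
    {"dx": 0, "dy": 0, "dz": 0, "yaw": 0},
    {"dx": 0, "dy": 0, "dz": 0, "yaw": 0},
  ],
  gripper=0.005,
)

```text
t: 5.0
eef_pos: [540.0, -118.3, 80.8]
tcp_rot: [3.141, -0.0, 3.069]
ft_force: [-0.2, 0.9, -0.2]
opening: 0.217
grip_force: 0.1
```

Request:
arm_command(
  deltas=[
    {"dx": 0, "dy": 0, "dz": 0, "yaw": 0},
    {"dx": 0, "dy": 0, "dz": 0, "yaw": 0},
    {"dx": 0, "dy": 0, "dz": 0, "yaw": 0},
    {"dx": 0, "dy": 0, "dz": 0, "yaw": 0},
  ],
)

```text
t: 5.4
eef_pos: [540.0, -118.3, 80.8]
tcp_rot: [3.141, -0.0, 3.069]
ft_force: [0.6, 0.8, 1.8]
opening: 0.191
grip_force: 29.6
```

Request:
arm_command(
  deltas=[
    {"dx": 0, "dy": 0, "dz": 0.005, "yaw": 0},
    {"dx": 0, "dy": 0, "dz": 0.015, "yaw": 0},
    {"dx": 0, "dy": 0, "dz": 0.03, "yaw": 0},
    {"dx": 0, "dy": 0, "dz": 0.03, "yaw": 0},
    {"dx": 0, "dy": 0, "dz": 0.03, "yaw": 0},
    {"dx": 0, "dy": 0, "dz": 0.03, "yaw": 0},
    {"dx": 0, "dy": 0, "dz": 0, "yaw": 0},
    {"dx": 0, "dy": 0, "dz": 0, "yaw": 0},
  ],
)

```text
t: 6.2
eef_pos: [539.8, -118.4, 220.8]
tcp_rot: [-3.141, 0.0, 3.069]
ft_force: [0.9, -0.3, -2.7]
opening: 0.194
grip_force: 29.5
```

Run:
```python
from h import *
c,W=cam("scene"); save(c,"s2.png"); np.save("s2.npy",W)
```

```text
(no output)
```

View pics/s2.png

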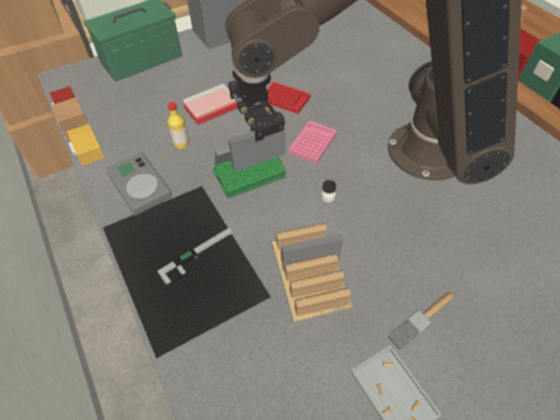

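The block hangs upright in the gripper at about (258,148), and the other block still leans on the box at (224,157). I'll measure how the block sits in the hand.

```bash
cat >> h.py <<'E'
def held(W,tcp,lo,hi,r=110):
    "outer-face plane of held block seen by the scene camera, and its extents"
    d=W-np.array(tcp); m=(np.abs(d[...,0])<r)&(np.abs(d[...,1])<30)&(d[...,2]>lo)&(d[...,2]<hi)
    p=W[m]; c=np.median(p,0)
    for _ in range(3):
        u,s,v=np.linalg.svd(p-p.mean(0),full_matrices=False); n=v[2]; c=p.mean(0); p=p[np.abs((p-c)@n)<4]
    n=n*np.sign(n[1]); print('n pts',len(p),'face c',c.round(1),'normal',n.round(3),'tilt deg',np.degrees(np.arcsin(n[2])).round(2),'yaw',np.degrees(np.arctan2(-n[0],n[1])).round(2))
    print('x',np.percentile(p[:,0],[.5,99.5]).round(1),'z rel tcp',(np.percentile(p[:,2],[.3,99.7])-tcp[2]).round(1))
    return p
E
python3 - <<'E'
from h import *
W=np.load("s2.npy"); p=held(W,[539.8,-118.4,220.8],-95,15)
for a,b in [(470,500),(500,530),(530,560),(560,610)]:
    q=p[(p[:,0]>a)&(p[:,0]<b)]; print(a,np.percentile(q[:,2],[1,99]).round(1))
E
```

```text
n pts 1355 face c [ 547.9 -108.   186.4] normal [0.072 0.997 0.039] tilt deg 2.25 yaw -4.16
x [469.9 618.4] z rel tcp [-82.3  14.4]
470 [140.2 229.6]
500 [140.1 223.8]
530 [139.8 232.3]
560 [140.5 234.8]
```

Request:
arm_command(
  deltas=[
    {"dx": 0.002, "dy": 0.015, "dz": 0.01, "yaw": 0},
    {"dx": 0.003, "dy": 0.03, "dz": 0, "yaw": -1},
    {"dx": 0.003, "dy": 0.03, "dz": 0, "yaw": -1},
    {"dx": 0.003, "dy": 0.03, "dz": 0, "yaw": -1.2},
    {"dx": 0.003, "dy": 0.03, "dz": 0, "yaw": -1.5},
    {"dx": 0.003, "dy": 0.03, "dz": 0, "yaw": -1.5},
    {"dx": 0.003, "dy": 0.03, "dz": 0, "yaw": -1.5},
    {"dx": 0.003, "dy": 0.03, "dz": 0, "yaw": -1.5},
    {"dx": 0.003, "dy": 0.03, "dz": 0, "yaw": -1},
    {"dx": 0.003, "dy": 0.03, "dz": 0, "yaw": -1},
    {"dx": 0.003, "dy": 0.03, "dz": 0, "yaw": -1},
    {"dx": 0.003, "dy": 0.03, "dz": 0, "yaw": 0},
    {"dx": 0.003, "dy": 0.02, "dz": 0, "yaw": 0},
    {"dx": 0.001, "dy": 0.009, "dz": 0, "yaw": 0},
    {"dx": 0, "dy": 0, "dz": 0, "yaw": 0},
    {"dx": 0, "dy": 0, "dz": 0, "yaw": 0},
  ],
)

```text
t: 7.85
eef_pos: [578.9, 254.9, 230.6]
tcp_rot: [-3.141, -0.0, 2.856]
ft_force: [-0.4, -0.6, -2.1]
opening: 0.189
grip_force: 29.8
```

```bash
cat >> h.py <<'E'
def rackpos(p):
    a=np.radians(-16.4); ey=np.array([-np.sin(a),np.cos(a)]); ex=np.array([np.cos(a),np.sin(a)])
    d=np.asarray(p)[...,:2]-[558.6,186.6]; return d@ex,d@ey
E
python3 - <<'E'
from h import *
s=state(); print(s['t'],s['eef_pos'],s['tcp_rot']); print('tcp in rack',rackpos(s['eef_pos']))
c,W=cam("scene"); held(W,s['eef_pos'],-95,15)
c,W=cam("wrist"); save(c,"w3.png"); np.save("w3.npy",W)
x,y=rackpos(W); z=W[...,2]
for lo in range(130,260,20):
    m=(abs(x)<110)&(abs(y-72)<30)&(z>lo)&(z<lo+20); 
    if m.sum()>30: print(lo,m.sum(),'y',np.percentile(y[m],[2,50,98]).round(1),'x',np.percentile(x[m],[1,99]).round(1))
m=(z>58)&(z<74)&(abs(x)<70)&(abs(y)<120); h,e=np.histogram(y[m],np.arange(-112,114,4)); print(h)
E
```

```text
7.85 [578.94165811 254.90334357 230.56667176] [-3.14106998e+00 -4.58552476e-04  2.85558509e+00]
tcp in rack (np.float64(0.22917136412722883), np.float64(71.26764537644381))
n pts 931 face c [610.8 256.3 191.6] normal [0.283 0.959 0.015] tilt deg 0.84 yaw -16.47
x [517.6 656.2] z rel tcp [-83.5  14.6]
230 5366 y [62.1 71.1 80.2] x [-73.3  36.8]
250 1189 y [56.  73.2 86.8] x [-72.8  34.9]
[  0  42 234 345 423 519 529   1   0   0   0   0   0  66 255 244   0   0
   0   0   0   0   0   0 388 116 290 332 364 397 350   0   0   0   0   0
   0 176 308 324 255   0   0   0   0   0   0   0   0   0 101 316 322 311
 206   0]
```

View pics/w3.png

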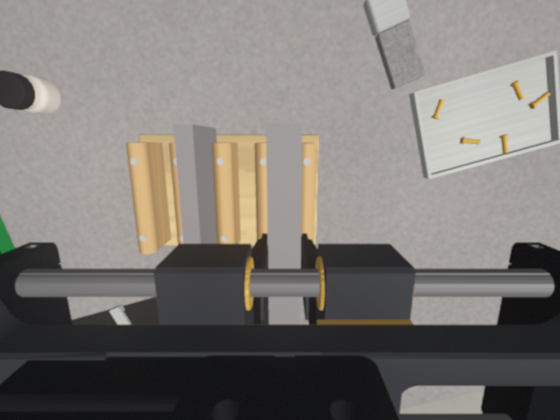

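The held block (column 285) sits over groove 4, between the battens at columns 263 and 307. Lowering it.

Request:
arm_command(
  deltas=[
    {"dx": 0, "dy": 0.001, "dz": -0.01, "yaw": 0},
    {"dx": 0, "dy": 0, "dz": -0.02, "yaw": 0},
    {"dx": 0, "dy": 0, "dz": -0.02, "yaw": 0},
    {"dx": 0, "dy": 0, "dz": -0.02, "yaw": 0},
    {"dx": 0, "dy": 0, "dz": -0.015, "yaw": 0},
    {"dx": 0, "dy": 0, "dz": -0.01, "yaw": 0},
    {"dx": 0, "dy": 0, "dz": -0.01, "yaw": 0},
    {"dx": 0, "dy": 0, "dz": -0.01, "yaw": 0},
    {"dx": 0, "dy": 0, "dz": -0.01, "yaw": 0},
    {"dx": 0, "dy": 0, "dz": 0, "yaw": 0},
  ],
)

```text
t: 8.95
eef_pos: [578.5, 256.4, 104.4]
tcp_rot: [-3.141, -0.002, 2.856]
ft_force: [0.0, 0.4, -1.8]
opening: 0.189
grip_force: 29.8
```

Request:
arm_command(
  deltas=[
    {"dx": 0, "dy": 0, "dz": -0.004, "yaw": 0},
    {"dx": 0, "dy": 0, "dz": -0.004, "yaw": 0},
    {"dx": 0, "dy": 0, "dz": -0.002, "yaw": 0},
    {"dx": 0, "dy": 0, "dz": 0, "yaw": 0},
    {"dx": 0, "dy": 0, "dz": 0, "yaw": 0},
  ],
)

```text
t: 9.45
eef_pos: [579.1, 256.7, 95.9]
tcp_rot: [3.141, 0.0, 2.856]
ft_force: [0.5, -0.4, -2.5]
opening: 0.184
grip_force: 29.8
```

Request:
arm_command(
  deltas=[
    {"dx": 0, "dy": 0, "dz": -0.001, "yaw": 0},
    {"dx": 0, "dy": 0, "dz": -0.001, "yaw": 0},
    {"dx": 0, "dy": 0, "dz": -0.001, "yaw": 0},
    {"dx": 0, "dy": 0, "dz": 0, "yaw": 0},
  ],
)

```text
t: 9.85
eef_pos: [579.1, 256.7, 93.0]
tcp_rot: [3.141, 0.0, 2.856]
ft_force: [0.1, 1.4, 0.3]
opening: 0.191
grip_force: 29.8
```

Request:
arm_command(
  deltas=[
    {"dx": 0, "dy": 0, "dz": 0, "yaw": 0},
    {"dx": 0, "dy": 0, "dz": 0, "yaw": 0},
    {"dx": 0, "dy": 0, "dz": 0, "yaw": 0},
    {"dx": 0, "dy": 0, "dz": 0, "yaw": 0},
  ],
  gripper=0.035,
)

```text
t: 10.25
eef_pos: [579.1, 256.6, 92.8]
tcp_rot: [3.141, 0.0, 2.856]
ft_force: [-0.1, -0.4, -0.2]
opening: 0.365
grip_force: 0.0
```

Request:
arm_command(
  deltas=[
    {"dx": 0, "dy": 0, "dz": 0.01, "yaw": 0},
    {"dx": 0, "dy": 0, "dz": 0.02, "yaw": 0},
    {"dx": 0, "dy": 0, "dz": 0.03, "yaw": 0},
    {"dx": 0, "dy": 0, "dz": 0.03, "yaw": 0},
    {"dx": 0, "dy": 0, "dz": 0.03, "yaw": 0},
    {"dx": 0, "dy": 0, "dz": 0.03, "yaw": 0},
    {"dx": 0, "dy": -0.02, "dz": 0, "yaw": 0},
    {"dx": 0, "dy": -0.03, "dz": 0, "yaw": 0},
    {"dx": 0, "dy": -0.03, "dz": 0, "yaw": 0},
    {"dx": 0, "dy": 0, "dz": 0, "yaw": 0},
  ],
)

```text
t: 11.25
eef_pos: [579.1, 174.0, 243.8]
tcp_rot: [-3.142, 0.001, 2.853]
ft_force: [0.7, 0.5, 0.3]
opening: 0.366
grip_force: 0.0
```

```bash
cat > chk.py <<'E'
from h import *
for n in ("scene","wrist"):
    c,W=cam(n); x,y=rackpos(W); z=W[...,2]; W=W[:250]if n=='wrist' else W
    if n=='wrist': x,y,z=x[:250],y[:250],z[:250]
    for g,t in ((1,-72),(2,-24),(3,24),(4,72)):
        m=(abs(x)<110)&(abs(y-t)<20)&(z>100)&(z<125)
        if m.sum()>30: print(n,g,m.sum(),'y',np.percentile(y[m],[2,50,98]).round(1),'x',np.percentile(x[m],[1,99]).round(1),'z',np.percentile(z[m],[50,97]).round(1))
E
python3 chk.py
```

```text
scene 2 539 y [-32.9 -20.6 -13.9] x [-76.3  71.9] z [110.1 113.5]
scene 4 595 y [66.3 77.9 85.1] x [-70.4  77.5] z [110.2 113.7]
wrist 2 2642 y [-32.8 -24.  -15.2] x [-79.1  67.6] z [111.3 112.8]
wrist 4 2662 y [65.9 74.1 83.7] x [-73.5  63.3] z [111.3 112.7]
```

Request:
arm_command(
  deltas=[
    {"dx": 0, "dy": -0.02, "dz": 0, "yaw": 1},
    {"dx": -0.002, "dy": -0.03, "dz": 0, "yaw": 1},
    {"dx": -0.003, "dy": -0.033, "dz": 0, "yaw": 1},
    {"dx": -0.003, "dy": -0.033, "dz": 0, "yaw": 1},
    {"dx": -0.003, "dy": -0.033, "dz": 0, "yaw": 1},
    {"dx": -0.003, "dy": -0.033, "dz": 0, "yaw": 1},
    {"dx": -0.003, "dy": -0.033, "dz": 0, "yaw": 1},
    {"dx": -0.003, "dy": -0.033, "dz": 0, "yaw": 1},
    {"dx": -0.003, "dy": -0.033, "dz": 0, "yaw": 1},
    {"dx": -0.003, "dy": -0.033, "dz": 0, "yaw": 1},
    {"dx": -0.003, "dy": -0.033, "dz": 0, "yaw": 1},
    {"dx": -0.003, "dy": -0.033, "dz": 0, "yaw": 1},
    {"dx": -0.003, "dy": -0.033, "dz": 0, "yaw": 0},
    {"dx": -0.003, "dy": -0.029, "dz": 0, "yaw": 0},
    {"dx": 0, "dy": 0, "dz": 0, "yaw": 0},
    {"dx": 0, "dy": 0, "dz": 0, "yaw": 0},
  ],
  gripper=0.095,
)

```text
t: 12.95
eef_pos: [541.4, -264.8, 242.7]
tcp_rot: [3.141, -0.0, 3.065]
ft_force: [0.1, -0.5, -0.0]
opening: 0.999
grip_force: 0.0
```

Run:
```python
from h import *
s=state(); print(s['t'],s['eef_pos'],s['tcp_rot'],s['joints'])
c,W=cam("wrist"); W=W[:250]; x,y,z=W[...,0],W[...,1],W[...,2]
m=(x>440)&(x<640)&(y>-300)&(y<-180)&(z>55)&(z<112)
q=W[m]; cc,wh,a=cv2.minAreaRect(q[:,:2].astype(np.float32)); print(np.round(cc,1),np.round(wh,1),round(a,2))
for lo in range(56,108,6):
        g=q[(q[:,2]>=lo)&(q[:,2]<lo+6)]
        if len(g)>20:
            t=g[:,1]+np.tan(np.radians(4.4))*(g[:,0]-541); print('  z',lo,len(g),'y at x=541',np.percentile(t,[3,50,97]).round(1),'x',g[:,0].min().round(),g[:,0].max().round())
```

```text
12.95 [ 541.43054849 -264.81430265  242.72567943] [ 3.14105193e+00 -1.09975244e-04  3.06502259e+00] [-5.64641391e-01  4.31432650e-01  1.57790050e+00  4.70463167e-04
  1.13261024e+00 -2.05906731e+00]
[ 538.7 -243.8] [ 34.1 148.5] 85.74
  z 56 249 y at x=541 [-261.1 -258.5 -244.8] x 464.0 611.0
  z 62 338 y at x=541 [-258.6 -256.2 -252.5] x 465.0 609.0
  z 68 68 y at x=541 [-256.6 -254.5 -253.4] x 464.0 595.0
  z 74 344 y at x=541 [-253.3 -251.2 -245.9] x 464.0 605.0
  z 80 240 y at x=541 [-251.3 -249.5 -246.2] x 465.0 603.0
  z 86 140 y at x=541 [-248.8 -246.5 -227. ] x 465.0 599.0
  z 92 1830 y at x=541 [-245.8 -235.9 -227.7] x 465.0 600.0
  z 98 277 y at x=541 [-244.2 -242.6 -239. ] x 465.0 597.0
```

Request:
arm_command(
  deltas=[
    {"dx": -0.001, "dy": -0.002, "dz": -0.02, "yaw": 0},
    {"dx": 0, "dy": 0, "dz": -0.03, "yaw": 0},
    {"dx": 0, "dy": 0, "dz": -0.03, "yaw": 0},
    {"dx": 0, "dy": 0, "dz": -0.03, "yaw": 0},
    {"dx": 0, "dy": 0, "dz": -0.02, "yaw": 0},
    {"dx": 0, "dy": 0, "dz": -0.012, "yaw": 0},
    {"dx": 0, "dy": 0, "dz": -0.01, "yaw": 0},
    {"dx": 0, "dy": 0, "dz": -0.01, "yaw": 0},
    {"dx": 0, "dy": 0, "dz": 0, "yaw": 0},
    {"dx": 0, "dy": 0, "dz": 0, "yaw": 0},
  ],
)

```text
t: 14.0
eef_pos: [540.3, -267.4, 81.2]
tcp_rot: [-3.141, 0.001, 3.065]
ft_force: [0.2, -0.3, -0.4]
opening: 1.002
grip_force: 0.0
```

Request:
arm_command(
  deltas=[
    {"dx": 0, "dy": 0, "dz": 0, "yaw": 0},
    {"dx": 0, "dy": 0, "dz": 0, "yaw": 0},
    {"dx": 0, "dy": 0, "dz": 0, "yaw": 0},
    {"dx": 0, "dy": 0, "dz": 0, "yaw": 0},
    {"dx": 0, "dy": 0, "dz": 0, "yaw": 0},
    {"dx": 0, "dy": 0, "dz": 0, "yaw": 0},
    {"dx": 0, "dy": 0, "dz": 0, "yaw": 0},
    {"dx": 0, "dy": 0, "dz": 0, "yaw": 0},
    {"dx": 0, "dy": 0, "dz": 0, "yaw": 0},
    {"dx": 0, "dy": 0, "dz": 0, "yaw": 0},
    {"dx": 0, "dy": 0, "dz": 0, "yaw": 0},
    {"dx": 0, "dy": 0, "dz": 0, "yaw": 0},
    {"dx": 0, "dy": 0, "dz": 0, "yaw": 0},
    {"dx": 0, "dy": 0, "dz": 0, "yaw": 0},
  ],
  gripper=0.005,
)

```text
t: 15.4
eef_pos: [540.1, -267.5, 80.9]
tcp_rot: [-3.142, 0.0, 3.065]
ft_force: [0.6, -2.1, 0.7]
opening: 0.192
grip_force: 29.7
```

Request:
arm_command(
  deltas=[
    {"dx": 0, "dy": 0, "dz": 0.005, "yaw": 0},
    {"dx": 0, "dy": 0, "dz": 0.015, "yaw": 0},
    {"dx": 0, "dy": 0, "dz": 0.03, "yaw": 0},
    {"dx": 0, "dy": 0, "dz": 0.03, "yaw": 0},
    {"dx": 0, "dy": 0, "dz": 0.03, "yaw": 0},
    {"dx": 0, "dy": 0, "dz": 0.03, "yaw": 0},
    {"dx": 0, "dy": 0, "dz": 0.01, "yaw": 0},
    {"dx": 0, "dy": 0, "dz": 0, "yaw": 0},
  ],
)

```text
t: 16.2
eef_pos: [540.3, -267.4, 231.7]
tcp_rot: [-3.141, 0.002, 3.065]
ft_force: [-1.0, -0.2, -2.2]
opening: 0.189
grip_force: 29.6
```

Request:
arm_command(
  deltas=[
    {"dx": 0, "dy": 0.015, "dz": 0, "yaw": 0},
    {"dx": 0, "dy": 0.03, "dz": 0, "yaw": -1},
    {"dx": 0, "dy": 0.03, "dz": 0, "yaw": -1},
    {"dx": 0, "dy": 0.03, "dz": 0, "yaw": -1},
    {"dx": 0, "dy": 0.03, "dz": 0, "yaw": -1},
    {"dx": 0, "dy": 0.03, "dz": 0, "yaw": -1},
    {"dx": -0.002, "dy": 0.03, "dz": 0, "yaw": -1},
    {"dx": 0, "dy": 0.03, "dz": 0, "yaw": -1},
    {"dx": 0, "dy": 0.03, "dz": 0, "yaw": -1},
    {"dx": 0, "dy": 0.03, "dz": 0, "yaw": -1},
    {"dx": 0, "dy": 0.03, "dz": 0, "yaw": -1},
    {"dx": 0, "dy": 0.03, "dz": 0, "yaw": -1},
    {"dx": 0, "dy": 0.025, "dz": 0, "yaw": -1},
    {"dx": 0, "dy": 0.015, "dz": 0, "yaw": 0},
    {"dx": 0, "dy": 0, "dz": 0, "yaw": 0},
    {"dx": 0, "dy": 0, "dz": 0, "yaw": 0},
  ],
)

```text
t: 17.8
eef_pos: [537.7, 117.5, 230.0]
tcp_rot: [-3.141, -0.001, 2.857]
ft_force: [0.5, 0.9, -2.3]
opening: 0.189
grip_force: 29.8
```

Run:
```python
from h import *
s=state(); print(s['t'],s['eef_pos'],s['tcp_rot']); print('tcp in rack',rackpos(s['eef_pos']))
c,W=cam("scene"); held(W,s['eef_pos'],-95,15)
c,W=cam("wrist"); save(c,"w4.png")
x,y=rackpos(W); z=W[...,2]
m=(abs(x)<110)&(abs(y+72)<30)&(z>225)&(z<255); print('y',np.percentile(y[m],[2,50,98]).round(1),'x',np.percentile(x[m],[1,99]).round(1),'z',np.median(z[m]))
m=(z>58)&(z<74)&(abs(x)<70)&(abs(y)<120); h,e=np.histogram(y[m],np.arange(-112,114,4)); print(h)
```

```text
17.8 [537.65789516 117.54104464 230.04913596] [-3.14099709e+00 -1.12304682e-03  2.85695601e+00]
tcp in rack (np.float64(-0.5918477630927228), np.float64(-72.16204533618452))
n pts 1162 face c [549.2 122.9 190.1] normal [ 0.279  0.96  -0.022] tilt deg -1.28 yaw -16.23
x [468.4 611.8] z rel tcp [-83.1  14.5]
y [-82.5 -72.  -61.9] x [-76.8  35.9] z 248.8672146360896
[  0 172 315 305 327  26   0   0   0   0   0   0   0   0   3 333 310 318
 199 121  14   0   0   0   0   0 190 367 328 297 140   0   0   0   0   0
   0 379 427 370 327 263  83   0 365 122   5  77  81   0   0   0   0   0
   0   0]
```

View pics/w4.png

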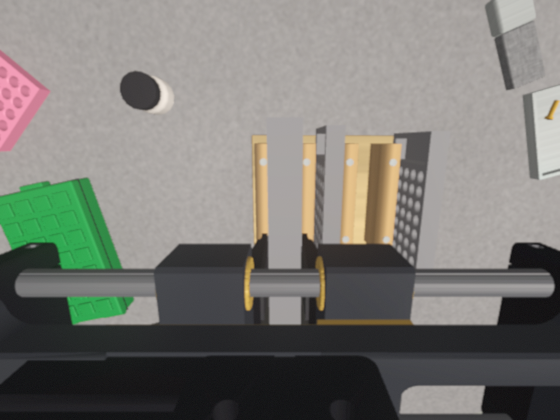

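The second block (column 285) is centred over groove 1, between the battens at columns 262 and 307. The stored block is beside it at column 330. Lowering the second block the same way.

Request:
arm_command(
  deltas=[
    {"dx": 0, "dy": 0, "dz": -0.01, "yaw": 0},
    {"dx": 0, "dy": 0, "dz": -0.02, "yaw": 0},
    {"dx": 0, "dy": 0, "dz": -0.02, "yaw": 0},
    {"dx": 0, "dy": 0, "dz": -0.02, "yaw": 0},
    {"dx": 0, "dy": 0, "dz": -0.015, "yaw": 0},
    {"dx": 0, "dy": 0, "dz": -0.01, "yaw": 0},
    {"dx": 0, "dy": 0, "dz": -0.01, "yaw": 0},
    {"dx": 0, "dy": 0, "dz": -0.01, "yaw": 0},
    {"dx": 0, "dy": 0, "dz": -0.01, "yaw": 0},
    {"dx": 0, "dy": 0, "dz": 0, "yaw": 0},
  ],
)

```text
t: 18.9
eef_pos: [537.6, 117.6, 104.6]
tcp_rot: [-3.141, -0.002, 2.856]
ft_force: [0.6, -0.3, -1.9]
opening: 0.19
grip_force: 29.8
```

Request:
arm_command(
  deltas=[
    {"dx": 0, "dy": 0, "dz": -0.004, "yaw": 0},
    {"dx": 0, "dy": 0, "dz": -0.003, "yaw": 0},
    {"dx": 0, "dy": 0, "dz": -0.002, "yaw": 0},
    {"dx": 0, "dy": 0, "dz": -0.001, "yaw": 0},
    {"dx": 0, "dy": 0, "dz": -0.001, "yaw": 0},
    {"dx": 0, "dy": 0, "dz": 0, "yaw": 0},
    {"dx": 0, "dy": 0, "dz": 0, "yaw": 0},
  ],
)

```text
t: 19.6
eef_pos: [538.1, 117.7, 94.9]
tcp_rot: [3.141, 0.0, 2.856]
ft_force: [0.5, -0.6, -1.4]
opening: 0.188
grip_force: 29.8
```

Request:
arm_command(
  deltas=[
    {"dx": 0, "dy": 0, "dz": -0.001, "yaw": 0},
    {"dx": 0, "dy": 0, "dz": -0.001, "yaw": 0},
    {"dx": 0, "dy": 0, "dz": 0, "yaw": 0},
  ],
)

```text
t: 19.9
eef_pos: [538.2, 117.6, 92.9]
tcp_rot: [3.141, 0.0, 2.856]
ft_force: [0.6, 0.4, -0.1]
opening: 0.19
grip_force: 29.8
```

The load has come off the wrist, so the block is on the floor. Opening a little and backing out.

Request:
arm_command(
  deltas=[
    {"dx": 0, "dy": 0, "dz": 0, "yaw": 0},
    {"dx": 0, "dy": 0, "dz": 0, "yaw": 0},
    {"dx": 0, "dy": 0, "dz": 0, "yaw": 0},
    {"dx": 0, "dy": 0, "dz": 0, "yaw": 0},
  ],
  gripper=0.032,
)

```text
t: 20.3
eef_pos: [538.1, 117.6, 92.8]
tcp_rot: [3.141, 0.0, 2.856]
ft_force: [0.2, 0.3, 0.5]
opening: 0.333
grip_force: 0.0
```

Request:
arm_command(
  deltas=[
    {"dx": 0, "dy": 0, "dz": 0.01, "yaw": 0},
    {"dx": 0, "dy": 0, "dz": 0.02, "yaw": 0},
    {"dx": 0, "dy": 0, "dz": 0.03, "yaw": 0},
    {"dx": 0, "dy": 0, "dz": 0.03, "yaw": 0},
    {"dx": 0, "dy": 0, "dz": 0.03, "yaw": 0},
    {"dx": 0, "dy": 0, "dz": 0.03, "yaw": 0},
    {"dx": 0, "dy": 0.02, "dz": 0.03, "yaw": 0},
    {"dx": 0, "dy": 0.03, "dz": 0.02, "yaw": 0},
    {"dx": 0, "dy": 0.02, "dz": 0, "yaw": 0},
    {"dx": 0, "dy": 0, "dz": 0, "yaw": 0},
  ],
)

```text
t: 21.3
eef_pos: [537.8, 189.4, 294.0]
tcp_rot: [3.14, 0.001, 2.858]
ft_force: [0.6, -0.5, -1.3]
opening: 0.336
grip_force: 0.0
```

```bash
python3 chk.py; python3 -c "
from h import *
c,W=cam('wrist'); save(c,'w5.png')"
```

```text
scene 1 510 y [-82.1 -69.7 -62.4] x [-72.1  75. ] z [110.1 113.8]
scene 2 538 y [-32.9 -20.9 -13.6] x [-76.4  71.8] z [110.1 113.8]
scene 4 597 y [66.5 77.8 85.3] x [-70.3  77.3] z [110.4 113.7]
wrist 1 1622 y [-82.  -72.2 -64.3] x [-76.4  45.9] z [111.2 112.7]
wrist 2 1615 y [-32.7 -23.8 -15. ] x [-79.2  46.8] z [111.3 112.7]
wrist 4 1519 y [66.  74.3 83.6] x [-74.8  38.4] z [111.3 112.7]
```

View pics/w5.png

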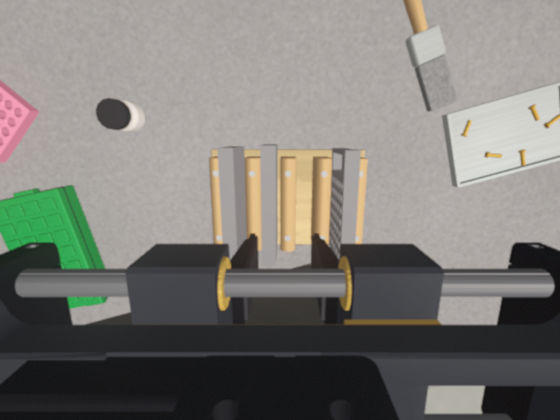

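The blocks stand in groove 1 (232,200) and groove 4 (346,200), level with the stored block (269,200), which has not moved. Handing in.

```bash
python3 -c "
from cell import job_done
print(job_done())"
```

```text
the job is handed in; nothing more can be done
None
```

I lowered block_left into groove 4 and block_right into groove 1, both down on the floor and roughly centred. The stored block didn't move, and I handed the job in at about 21 s; no verdict came back.

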